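Set the book cradle's spine gap to the middle notch

ROBOT

A 6-joint arm with a two-finger parallel gripper is mounted at the origin on the work surface. World frame = base frame: x ahead of the robot, y to its left, z up, the work surface at z = 0. Lengths are in m, angles in degrees, forces in N, time in s.
With the tool pointing down it reaches from about 0.35 to 0.875 m from the base axis. Payload 4.2 kg.
Tool frame: the origin (TCP) lies at the very end of the fingers, on their centre line; the grasp point (between the pads) lies r.pinch_z behind it (r.pinch_z is the distance from the TCP to the grasp point, in m); y points along the fingers, z is the direction in which the jaws open and shut, and the axes are right-handed (so a half turn about y gives the same grasp; the last joint's range is limited). The gripper opens to 87 mm and grips with 3 to 60 N. Pads are 19 mm wide; open, the fingers measure 117 mm over their backs; the gripper's body (75 mm by 190 mm) begins 51 mm behind the grasp point.
Start: joints at [87.64, 22.042, 0.453, 0, -68.411, -14.817], TCP at [0.185, 0.597, 0.223] pointing down, gripper open.
Joint ranges: [-179.83, 179.83], [-69.29, 118.12], [-61.27, 80.66], [-181.25, 117.63], [-171.15, -9.14], [-177.46, 177.46]. Speed limits (degrees/s): [159.86, 159.86, 180, 180, 180, 180].

INTERFACE

Orientations are given as a 3x3 rotation matrix whose columns are the frame's x, y, z axes.
In Python, from station import sense, capture, camera_params, r gives the robot as it stands.
- The arm moves only by the tool move_arm, never from a script. Its argument "increments" is text: rows parted by semicolons, each of 7 numbers parted by spaces: the closure, from -1 (fully open) to 1 (shut), so that 0 is half open, then the shift along the tool's x, y, z in m, then the turn, a rotation vector about the tool's x, y, z in rad. In form: hand x y z wx wy wz; .... A call has 1 to 8 rows; each row is the pose to reach, as a shift and turn from the pose commanded when the call began, along the tool's axes at that moment; what a row does not reach only later rows make up. A row lasts 1/10 s, in which the tool goes at most 50 mm and 8.59 degrees, less where a joint would pass 70% of its speed; a pose out of reach is approached as far as the arm can. A call with a gripper value outside its range is refused whole. The fingers move at their own pace and stop on an object; the grip force is fixed at half the most. Time passes only in rows, so rows that repeat a pose let the fingers close. It gives the time, the measured TCP pose, the force and the opening at its end, in the units of the state.
- sense(): the state, without advancing time (a new reading comes with each control period).
- capture(name): name is "side" or "top"; returns (picture, depth): 384x512x3 uint8, red, green, blue; 384x512 float32, m along the optical axis (not along the pixel's ray), 0 where there is no reading.
- camera_params(name): a dict with "fx", "fy", "cx", "cy" (pixels), "xyz" and "orientation" of the camera in the world. Camera axes: x right, y down, z forward; pixel columns grow to the right and rows downward; lengths in m; the calibration is good to about 2 mm. A picture is of the moment at which its call begins. camera_params takes no time and is no camera call.
- r.finish_job(): hands the job in, once; it reports no verdict.
The state is a dict: "time_s": time; "joints": joint angles; "joint_velocities": joint speeds; "effort": joint torques, N m; "tcp_pos": TCP position; "ee_rot": TCP orientation; "wrist_force": force on the tool from outside, world axes, zero at the start; "moment": the same for the moment, N m; "gripper_width": opening from 0.0 (shut) to 1.0 (fully open).
Only numpy, scipy, OpenCV 4.12 (cv2) and the standard library are available. Lean on these libraries where they do the work, as an engineer would, in place of code of your own. Each camera call takes 0.05 s, during which the arm holds its last target.

TASK

Set the spine gap of the book cradle to its middle setting: with the fingertips, push the outer edge of the sprung right-hand plate inward, towards the fixed plate, until the stop pin has dropped behind the second of the three teeth but not the third, then let go so that the plate springs back and stays latched there. The plate is only pushed, nothing is gripped or lifted: keep off the book, the weight, the jar and the brush.

Things in the scene. Friction and masses are not known exactly. Their poses are not given: they have to be found in the camera images.
- cradle: book cradle fixed to the table: base plate 305 x 450 x 12 mm, on it two felt-topped plates (tops 64 mm up) with the open spine gap between. Origin on the table (base spans x -145..160, y -225..225 mm). x points away from the robot along the gap, y left, from the sprung right-hand plate to the fixed one, z up. Two rails under the plates run along y at x -70 and 60, 16 mm wide, tops 22 mm up
- plate (a joint): travel of the sprung right-hand plate along cradle +y, m: 0 = fully out (gap 83 mm), more = pushed inward, end stop 0.068; spring 5 N at 0, 8 N at 0.040. The stop pin drops behind a tooth as it passes 0.020, 0.040 and 0.060; let go, the plate springs back to the last tooth passed and stays: 0.020, 0.040 (middle setting) or 0.060; no tooth passed: 0. Starts at 0. A push takes up to 15 N
- push_pad (a point): centre of the outer face of the black rubber push pad in the middle of the sprung plate's outer (right-hand) edge; moves with the plate. Pad 100 mm long along cradle x, 30 mm high (27 to 57 mm above the table), face looking along cradle -y; the point is 42 mm above the table. Beside it is free table; once over the base a fingertip must stay more than 12 mm up
- stop_pin (a joint): angle of the sprung stop-pin arm on the base beyond the sprung plate's far edge, where the plate's toothed bar (three saw teeth, 7 mm deep, 20 mm apart) runs past it, rad: about 0 = pin down in a notch, about 0.15 = pin lifted on a tooth's crest. Also, on the base's near edge a pointer on the plate runs along a white strip with four lines 20 mm apart: plate at 0, 0.020, 0.040 (the longer line), 0.060
- release_post (a point): top centre of the round finger post (16 mm across, top 57 mm above the table) on the tail of the stop-pin arm, at about cradle x 145, y -154 mm. Only for starting over: pushing it about 8 mm along cradle -x lifts the pin and the plate runs out to 0
- volume: thick closed book, 230 x 140 x 47 mm, lying on the table left of the cradle; origin at the middle of its underside. Leave it alone
- weight: round brass paperweight with a knob, 54 mm across, 54 mm high, standing on the fixed plate; origin at the middle of its underside. Leave it alone
- jar: lidded glass jar, 58 mm across, 68 mm high, on the table to the right of the cradle; origin at the middle of its underside. Leave it alone
- brush: flat brush with a wooden handle, 160 mm long, lying along its x axis on the table to the right of the cradle; origin at the middle of its underside. Leave it alone

How it is judged (in metres and radians):
On the way:
1. the plate is pushed inward past the middle tooth (value of joint plate above 0.0415 m).
At the end, for the whole second after the job is handed in: the plate rests latched on the middle tooth (0.040 m, within 2.5 mm) with the stop pin down in its notch, and the book, weight, jar and brush are within 20 mm of where they were (value of joint plate between 0.0375 and 0.0425 m and velocity of joint plate between -0.003 and 0.003 m/s and value of joint stop_pin below 0.05 rad and distance of each of volume, weight, jar, brush from where it was at the start of the episode below 0.02 m); the robot touches nothing.
It fails at once if the book, weight, jar or brush is lifted, carried or pushed away (20 mm or more) (distance of any of volume, weight, jar, brush from where it was at the start of the episode above 0.02 m).
It fails at once if the fingers grip or press on the book, weight, jar or brush (over 3 N) (contact force between the fingers and volume above 3 N or contact force between the fingers and weight above 3 N or contact force between the fingers and jar above 3 N or contact force between the fingers and brush above 3 N).
It also fails if it takes over 38 s, if anything falls off the work surface, if the arm or the gripper's body presses on something with over 40 N, if the wrist force passes 120 N, or if a joint passes its speed limit or range.

## Working session

There is one attempt and no reset: what is moved stays moved. The work goes in short steps, Python scripts to look and compute and a tool call to move; the robot and the scene stay as the last step left them, time stands still between calls to the robot, and variables do not carry over. Pictures are saved under pics/ and viewed, and the job is handed in when it is done.

Besides the shell and the picture viewer there is one more tool, called after "Call:" as name(argument=value, ...), one argument or row to a line, values as JSON. move_arm: Moves the arm, as the interface text tells. Its arguments: {"type":"object","properties":{"increments":{"type":"string"}},"required":["increments"]}

```bash
mkdir -p pics
python3 - <<'E'
from station import sense,capture,camera_params,r
import cv2,numpy as np
for n in("side","top"):
    p,d=capture(n); cv2.imwrite(f"pics/{n}0.png",p[:,:,::-1]); np.savez(f"{n}0.npz",p=p,d=d); print(n,camera_params(n))
s=sense(); print(s["time_s"],s["tcp_pos"],s["ee_rot"],s["gripper_width"],s["wrist_force"],r.pinch_z)
E
```

```text
side {'fx': 410.78832880591216, 'fy': 410.78832880591216, 'cx': 246.97664615526443, 'cy': 182.39187010131585, 'xyz': array([ 0.04228126, -0.70578428,  0.84771737]), 'orientation': array([[ 0.83238423, -0.36953881,  0.41301035],
       [-0.55396433, -0.53311413,  0.63946293],
       [-0.01612472, -0.76107187, -0.64846712]])}
top {'fx': 393.78257260017784, 'fy': 393.78257260017784, 'cx': 251.275488108079, 'cy': 195.900045225564, 'xyz': array([0.4504115 , 0.0689542 , 1.16293818]), 'orientation': array([[ 1.58719104e-02, -9.96444132e-01,  8.27476528e-02],
       [-9.99872984e-01, -1.59373612e-02, -1.30464720e-04],
       [ 1.44878004e-03, -8.27350718e-02, -9.96570524e-01]])}
0.1 [0.18442473 0.59661665 0.22158151] [[-9.55343459e-01 -4.58861598e-04 -2.95497316e-01]
 [ 2.95497649e-01 -1.88825589e-03 -9.55341601e-01]
 [-1.19604973e-04 -9.99998112e-01  1.93952543e-03]] 1.0016547738925041 [0.78529483 0.03095179 1.19899152] 0.0187
```

View pics/side0.png

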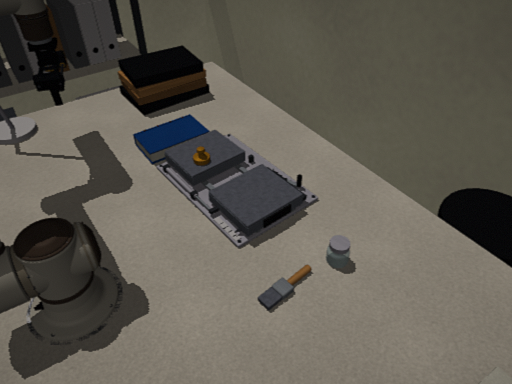

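View pics/top0.png

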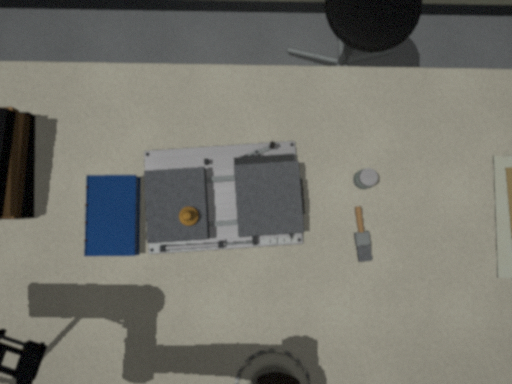

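The side view shows the sprung plate around (257,198) with the dark pad at about (278,216). The jar is at (339,250) and the brush at (285,285). The top view shows the cradle at about (222,197), slightly rotated, and the jar and brush to its right. I'll zoom in next.

```bash
cat > h.py <<'E'
import numpy as np,cv2
from station import camera_params
def ray(n,u,v):
    c=camera_params(n);d=np.array([(u-c["cx"])/c["fx"],(v-c["cy"])/c["fy"],1.]);return np.array(c["xyz"]),np.array(c["orientation"])@d
def plane(n,u,v,z):
    o,d=ray(n,u,v);return o+d*(z-o[2])/d[2]
def proj(n,p):
    c=camera_params(n);q=np.array(c["orientation"]).T@(np.array(p)-c["xyz"]);return q[0]/q[2]*c["fx"]+c["cx"],q[1]/q[2]*c["fy"]+c["cy"]
def cloud(n,d):
    c=camera_params(n);v,u=np.mgrid[:384,:512]
    P=np.stack([(u-c["cx"])/c["fx"]*d,(v-c["cy"])/c["fy"]*d,d],-1)
    return P@np.array(c["orientation"]).T+c["xyz"]
def crop(p,u0,v0,u1,v1,k,name):
    cv2.imwrite(name,np.clip(cv2.resize(p[v0:v1,u0:u1,::-1],None,fx=k,fy=k,interpolation=cv2.INTER_CUBIC)*1.5,0,255).astype(np.uint8))
E
python3 - <<'E'
from h import *
a=np.load("side0.npz");b=np.load("top0.npz")
crop(a["p"],190,130,350,250,5,"pics/sc.png");crop(b["p"],135,135,315,260,4.4,"pics/tc.png")
P=cloud("top",b["d"])
# sprung plate top: points z 58-70mm in region
m=(P[...,2]>.056)&(P[...,2]<.072)
u=np.arange(512)[None,:]*np.ones((384,1));v=np.arange(384)[:,None]*np.ones((1,512))
m&=(u>228)&(u<310)&(v>145)&(v<245)
mm=m.astype(np.uint8);cs,_=cv2.findContours(mm,0,2);c=max(cs,key=cv2.contourArea)
rc=cv2.minAreaRect(c);print(rc,P[m][:,2].mean(),np.median(P[m][:,2]))
bx=cv2.boxPoints(rc)
for q in bx: print(q,plane("top",*q,.064))
mb=(P[...,2]>.006)&(u>140)&(u<310)&(v>135)&(v<260)
cs,_=cv2.findContours(mb.astype(np.uint8),0,2);c=max(cs,key=cv2.contourArea);rc=cv2.minAreaRect(c);print("base",rc)
for q in cv2.boxPoints(rc): print(q,plane("top",*q,.012))
E
```

```text
((269.6924743652344, 197.8871612548828), (72.5057144165039, 67.78286743164062), 86.18592071533203) 0.06487651860530445 0.06496758515108869
[233.46458 163.96902] [0.63117165 0.12044868 0.064     ]
[301.09735 159.46017] [ 0.64710133 -0.07015748  0.064     ]
[305.92035 231.8053 ] [ 0.44394647 -0.0846643   0.064     ]
[238.2876  236.31415] [0.42849918 0.10307996 0.064     ]
base ((224.1459197998047, 196.33462524414062), (104.60839080810547, 159.5636749267578), 86.42366790771484)
[141.25679 149.10895] [0.67976726 0.39671637 0.012     ]
[300.50977 139.15564] [ 0.71734049 -0.07466606  0.012     ]
[307.03503 243.5603 ] [ 0.40969044 -0.09532011  0.012     ]
[147.78207 253.51361] [0.37374936 0.36588094 0.012     ]
```

View pics/sc.png

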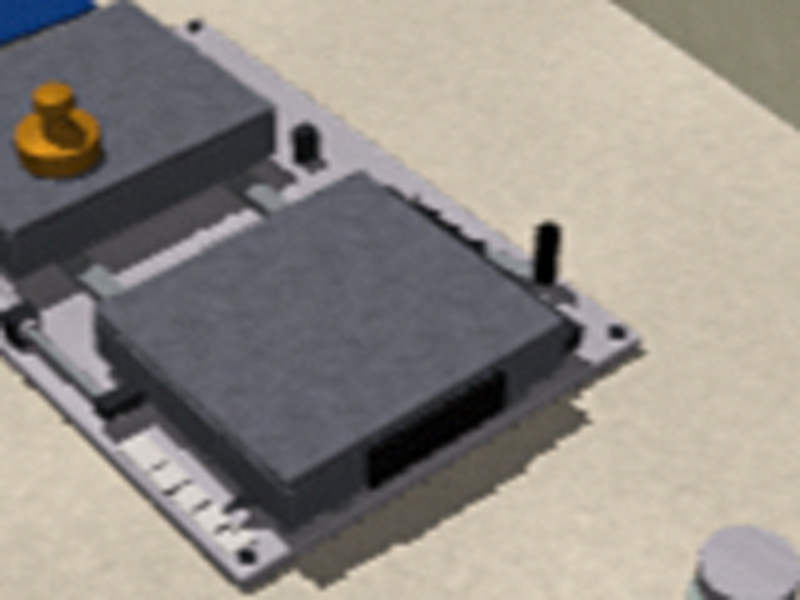

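View pics/tc.png

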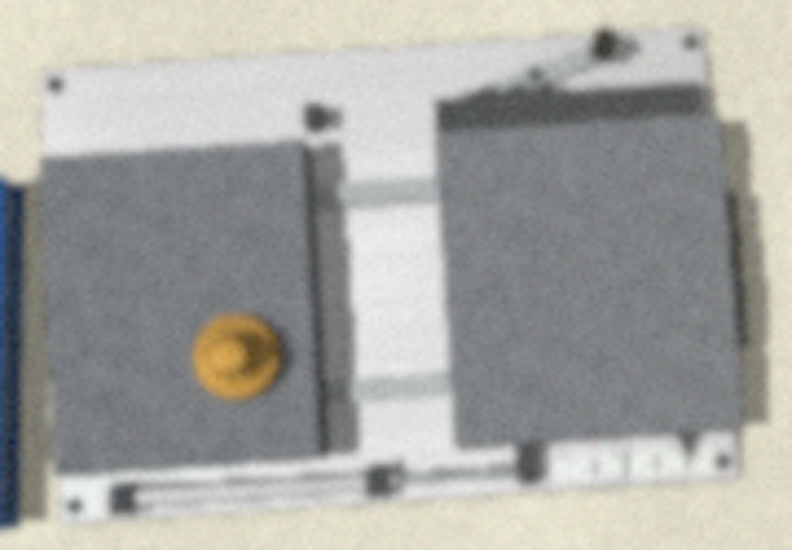

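Run:
```python
from h import *
T=lambda x,y:(135+(x-1.7)/4.4,135+(y-1.7)/4.4); S=lambda x,y:(190+(x-2)/5,130+(y-2)/5)
B=[plane("top",*T(*q),.014) for q in [(55,84),(691,41),(723,460),(73,505)]]
for q in B:print("bolt",q)
for a,b in((0,1),(3,2)): d=B[a]-B[b];print(np.degrees(np.arctan2(-d[0],d[1])),np.linalg.norm(d))
for a,b in((0,3),(1,2)): d=B[a]-B[b];print(np.degrees(np.arctan2(d[1],d[0])),np.linalg.norm(d))
Bs=[plane("side",*S(*q),.014) for q in[(617,331),(247,556),(195,26)]]
for q in Bs:print("sbolt",q)
def tri(t,s):
    o1,d1=ray("top",*t);o2,d2=ray("side",*s)
    k=np.linalg.lstsq(np.stack([d1,-d2],1),o2-o1,rcond=None)[0]
    p,q=o1+k[0]*d1,o2+k[1]*d2;return (p+q)/2,np.linalg.norm(p-q)
print("pad far top",tri(T(737,193),S(505,372)));print("pad near top",tri(T(748,345),S(367,458)))
print("bolt",tri(T(691,41),S(617,331)),tri(T(723,460),S(247,556)))
for z,ps in((.057,[(505,372),(367,458)]),(.027,[(505,405),(368,487)])):
    for q in ps: print("side",z,plane("side",*S(*q),z))
c=np.mean(B,0);print("centre",c)
a=np.load("side0.npz");P=cloud("side",a["d"])
for u,v in((277,216),(270,221),(285,211)):print("depth",P[v,u])
b=np.load("top0.npz");P=cloud("top",b["d"])
for n,(u,v) in dict(jar=(366,178),brush1=(359,208),brush2=(364,258)).items(): print(n,P[v,u],plane("top",u,v,.068 if n=="jar" else .015))
```

```text
bolt [0.66590252 0.37832565 0.014     ]
bolt [ 0.70209048 -0.04829098  0.014     ]
bolt [ 0.42207779 -0.07146625  0.014     ]
bolt [0.38587494 0.3559105  0.014     ]
4.848534163578265 0.4281487016542948
4.841934570288181 0.4289073714773904
4.57655195852711 0.2809232758646745
4.7313065586328165 0.2809701023554827
sbolt [ 0.70186931 -0.04829977  0.014     ]
sbolt [ 0.42179572 -0.0726226   0.014     ]
sbolt [0.66594174 0.37591046 0.014     ]
pad far top (array([ 0.59364029, -0.07392451,  0.05840311]), np.float64(0.0003980895792511021))
pad near top (array([ 0.49543492, -0.08152704,  0.05394759]), np.float64(0.0024847220907913805))
bolt (array([ 0.70203532, -0.04825255,  0.01390189]), np.float64(0.00017634239256356915)) (array([ 0.42218307, -0.07168035,  0.01284957]), np.float64(0.0003048434847706117))
side 0.057 [ 0.59442847 -0.07272695  0.057     ]
side 0.057 [ 0.49255097 -0.08341713  0.057     ]
side 0.027 [ 0.59846381 -0.07015439  0.027     ]
side 0.027 [ 0.49736881 -0.07804231  0.027     ]
centre [0.54398643 0.15361973 0.014     ]
depth [ 0.54392476 -0.07777754  0.04267914]
depth [ 0.51799024 -0.08075861  0.04067236]
depth [ 0.57232165 -0.07672956  0.04526051]
jar [ 0.59720682 -0.25271392  0.06486509] [ 0.59678773 -0.25179558  0.068     ]
brush1 [ 0.51473173 -0.24329804  0.02541225] [ 0.51532048 -0.24615622  0.015     ]
brush2 [ 0.37096223 -0.25961608  0.01503012] [ 0.37096014 -0.2596247   0.015     ]
```

```bash
cat > g.py <<'E'
import sys,numpy as np
from station import sense
from scipy.spatial.transform import Rotation as Ro
s=sense();a=np.radians(4.75);ex=np.array([np.cos(a),np.sin(a),0]);ey=np.array([-np.sin(a),np.cos(a),0])
Rt=np.stack([ey,[0,0,-1],-ex],1);R=np.array(s["ee_rot"])
pad=np.array([.5445,-.0775,.042])
off,z=float(sys.argv[1]),float(sys.argv[2])
t=pad+ey*off;t[2]=z
print("t",s["time_s"],"shift",np.round(R.T@(t-s["tcp_pos"]),4),"rot",np.round(Ro.from_matrix(R.T@Rt).as_rotvec(),4),"F",np.round(s["wrist_force"],1),"tcp along y",np.round(ey@(s["tcp_pos"]-pad),4),"along x",np.round(ex@(s["tcp_pos"]-pad),4),s["tcp_pos"][2],s["gripper_width"])
E
python3 g.py -.05 .2
```

```text
t 0.1 shift [-0.5619  0.0228  0.5839] rot [-0.0016  1.1879 -0.0013] F [0.8 0.  1.2] tcp along y 0.7016 along x -0.303 0.2215815148870744 1.0016547738925041
```

Call:
move_arm(
  increments="1 -0.03 0 0.03 0 0.12 0;1 -0.06 0 0.06 0 0.24 0;1 -0.09 0 0.09 0 0.36 0;1 -0.12 0 0.12 0 0.45 0;1 -0.15 0 0.15 0 0.5 0;1 -0.18 0 0.18 0 0.55 0;1 -0.21 0 0.21 0 0.6 0;1 -0.24 0 0.24 0 0.65 0",
)

```text
time_s: 0.9
tcp_pos: [0.3432, 0.2951, 0.2224]
ee_rot: [[-0.581, -0.0, -0.814], [0.814, -0.0, -0.581], [-0.0, -1.0, 0.0]]
wrist_force: [1.0, 0.3, -0.1]
gripper_width: 0.357
```

```bash
python3 g.py -.05 .2
```

```text
t 0.9 shift [-0.4632  0.0224  0.0779] rot [-4.000e-04  5.365e-01 -1.000e-04] F [ 1.   0.3 -0.1] tcp along y 0.388 along x -0.1698 0.2223543947522887 0.3569718077120428
```

Call:
move_arm(
  increments="1 -0.045 0 0.01 0 0.07 0;1 -0.09 0 0.02 0 0.14 0;1 -0.135 0 0.03 0 0.21 0;1 -0.18 0 0.04 0 0.28 0;1 -0.225 0 0.05 0 0.35 0;1 -0.27 0 0.06 0 0.42 0;1 -0.315 0 0.06 0 0.48 0;1 -0.36 0 0.06 0 0.536 0",
)

```text
time_s: 1.7
tcp_pos: [0.504, -0.0327, 0.2225]
ee_rot: [[-0.082, -0.0, -0.997], [0.997, 0.0, -0.082], [0.0, -1.0, -0.0]]
wrist_force: [1.2, 1.3, 0.4]
gripper_width: 0.009
```

```bash
python3 g.py -.05 .15
```

```text
t 1.7 shift [-0.098   0.0725 -0.0367] rot [ 0.     -0.0007  0.0002] F [1.2 1.3 0.4] tcp along y 0.048 along x -0.0367 0.2225083430755995 0.00935920219279462
```

Call:
move_arm(
  increments="1 -0.04 0 -0.015 0 0 0;1 -0.08 0 -0.03 0 0 0;1 -0.098 0 -0.037 0 0 0;1 -0.098 0.04 -0.037 0 0 0;1 -0.098 0.07 -0.037 0 0 0;1 -0.098 0.1 -0.037 0 0 0;1 -0.098 0.12 -0.037 0 0 0;1 -0.098 0.12 -0.037 0 0 0",
)

```text
time_s: 2.5
tcp_pos: [0.5461, -0.1252, 0.099]
ee_rot: [[-0.084, -0.008, -0.996], [0.996, 0.0, -0.084], [0.001, -1.0, 0.008]]
wrist_force: [0.0, 0.0, 0.1]
gripper_width: 0.002
```

```bash
python3 g.py -.05 .036
python3 - <<'E'
from h import *
from station import capture
for n,w in(("side",(190,130,350,250)),("top",(200,120,400,270))):
    p,d=capture(n);crop(p,*w,4,f"pics/{n}1.png")
E
```

```text
t 2.5 shift [-0.0024  0.063  -0.0029] rot [-0.0081  0.0012  0.001 ] F [0.  0.  0.1] tcp along y -0.0477 along x -0.0024 0.09903448059268158 0.0018310766190782195
```

View pics/side1.png

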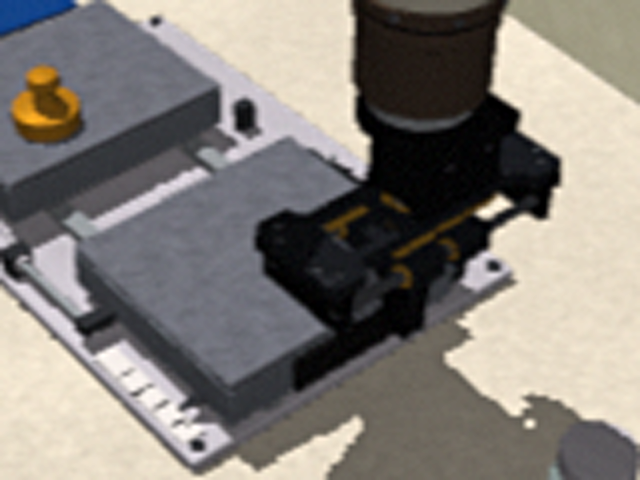

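View pics/top1.png

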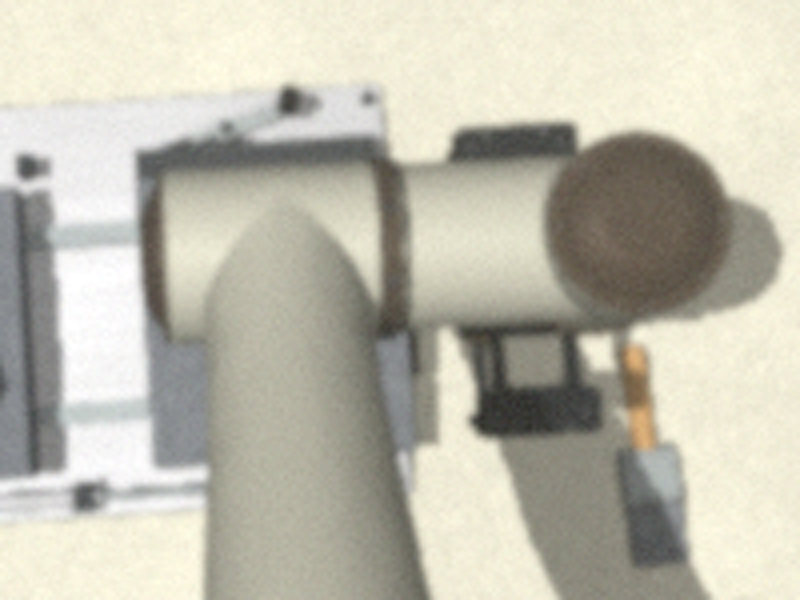

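In the side view the closed gripper hangs beside the pad, above free table, with the jar and brush well clear. The pointer strip at about (150,390) in the side crop stays visible. I'll lower it to pad height.

Call:
move_arm(
  increments="1 0 0.025 0 0 0 0;1 0 0.045 0 0 0 0;1 0 0.06 0 0 0 0;1 0 0.066 0 0 0 0;1 0 0.066 0 0 0 0;1 0.01 0.066 0 0 0 0;1 0.02 0.066 0 0 0 0;1 0.025 0.066 0 0 0 0",
)

```text
time_s: 3.4
tcp_pos: [0.5472, -0.0991, 0.0375]
ee_rot: [[-0.086, 0.002, -0.996], [0.996, 0.0, -0.086], [0.0, -1.0, -0.002]]
wrist_force: [-0.4, -0.3, -0.5]
gripper_width: 0.006
```

```bash
python3 g.py -.01 .036
```

```text
t 3.4 shift [0.0118 0.0015 0.0008] rot [0.0018 0.0032 0.    ] F [-0.4 -0.3 -0.5] tcp along y -0.0218 along x 0.0009 0.03750335110388861 0.006176162488907916
```

Call:
move_arm(
  increments="1 0.003 0 0 0 0 0;1 0.006 0 0 0 0 0;1 0.009 0 0 0 0 0;1 0.012 0 0 0 0 0;1 0.015 0 0 0 0 0;1 0.018 0 0 0 0 0;1 0.021 0 0 0 0 0;1 0.021 0 0 0 0 0",
)

```text
time_s: 4.2
tcp_pos: [0.545, -0.0805, 0.0366]
ee_rot: [[-0.085, -0.0, -0.996], [0.996, -0.001, -0.085], [-0.001, -1.0, 0.0]]
wrist_force: [1.4, -4.4, -0.4]
gripper_width: 0.01
```

```bash
python3 g.py -.01 .036
python3 - <<'E'
from h import *
from station import capture
p,d=capture("side");crop(p,190,130,350,250,5,"pics/side2.png")
E
```

```text
t 4.2 shift [-0.007   0.0006  0.0003] rot [-0.0003  0.0022 -0.0014] F [ 1.4 -4.4 -0.4] tcp along y -0.003 along x 0.0002 0.036563536613472045 0.010492185423275015
```

View pics/side2.png

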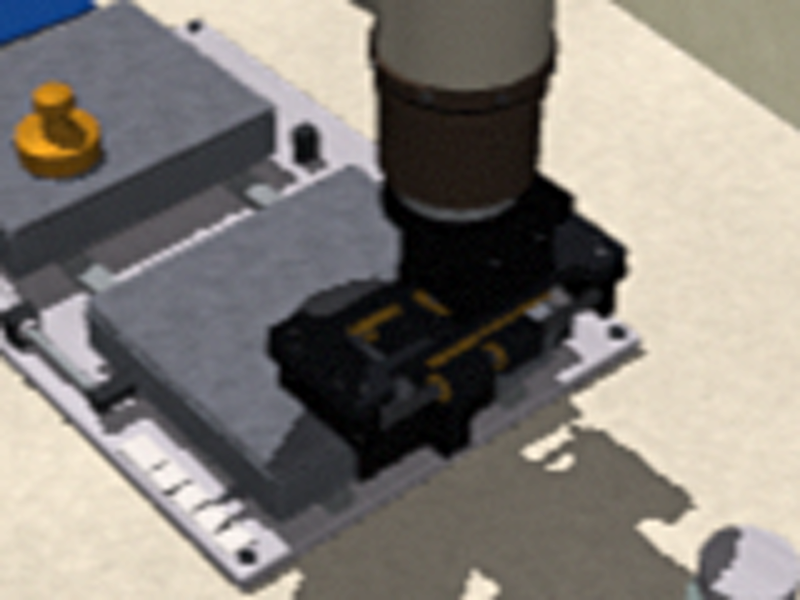

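In contact at about 4.4 N, and the plate has begun to move. I'll push on in small steps, staying short of 40 mm for now.

Call:
move_arm(
  increments="1 0.004 0 0 0 0 0;1 0.008 0 0 0 0 0;1 0.012 0 0 0 0 0;1 0.016 0 0 0 0 0;1 0.02 0 0 0 0 0;1 0.023 0 0 0 0 0;1 0.025 0 0 0 0 0;1 0.025 0 0 0 0 0",
)

```text
time_s: 5.05
tcp_pos: [0.543, -0.0562, 0.0366]
ee_rot: [[-0.085, -0.0, -0.996], [0.996, -0.002, -0.085], [-0.002, -1.0, 0.0]]
wrist_force: [1.9, -7.2, -0.8]
gripper_width: 0.005
```

```bash
python3 g.py -.01 .036
python3 - <<'E'
from h import *
from station import capture
p,d=capture("side");crop(p,190,130,350,250,5,"pics/side3.png");np.savez("side3.npz",p=p,d=d)
p,d=capture("top");crop(p,135,135,315,260,4.4,"pics/top3.png")
E
```

```text
t 5.05 shift [-0.0314  0.0006  0.0003] rot [-0.0003  0.0021 -0.0021] F [ 1.9 -7.2 -0.8] tcp along y 0.0214 along x 0.0002 0.03657983027562671 0.005067046383371539
```

View pics/side3.png

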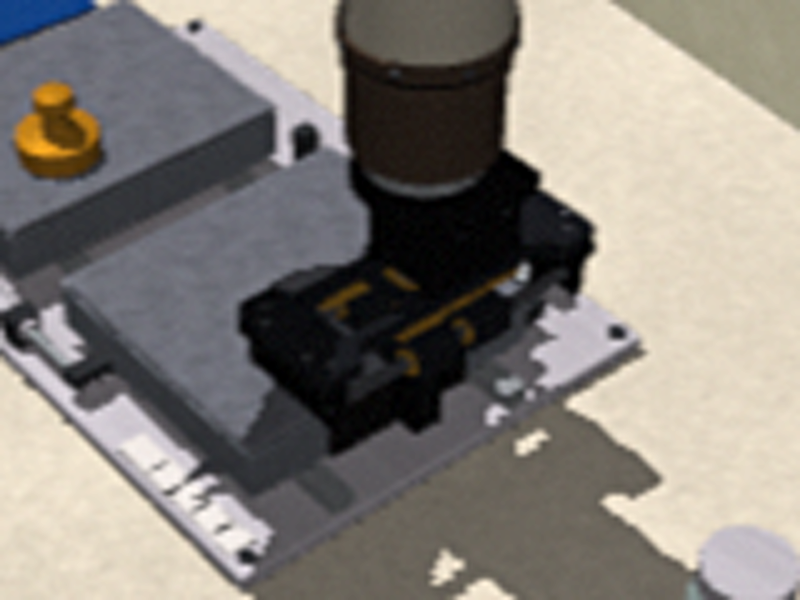

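View pics/top3.png

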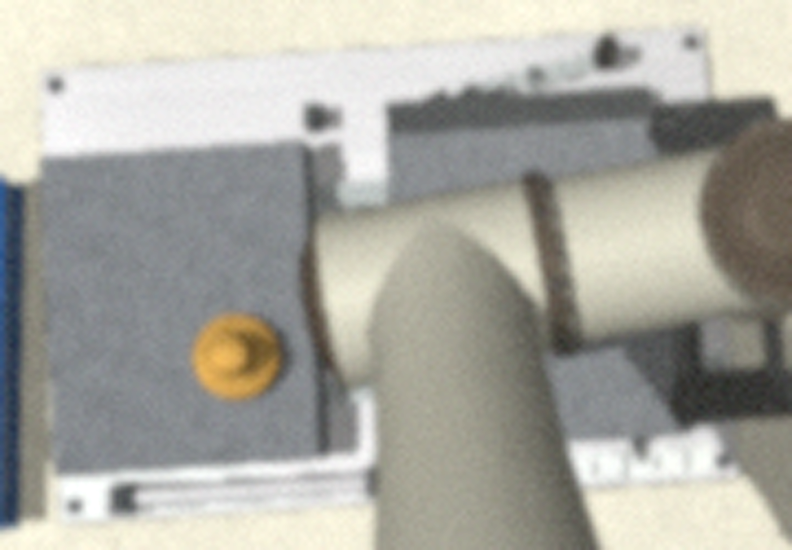

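```bash
cat > tr.py <<'E'
from h import *
a=np.radians(4.75);ey=np.array([-np.sin(a),np.cos(a),0])
ex=np.array([np.cos(a),np.sin(a),0])
def hedge(n,p,off,top):
    # 1D edge search: sample line along cradle y on plane z=.064 at given x offsets
    pass
T=lambda x,y:(135+(x-1.7)/4.4,135+(y-1.7)/4.4); S=lambda x,y:(190+(x-2)/5,130+(y-2)/5)
E
python3 - <<'E'
from tr import *
d=plane("side",*S(65,290),.064)-plane("side",*S(97,318),.064);print(d@ey,d@ex)
d=plane("side",*S(250,455),.060)-plane("side",*S(291,484),.060);print(d@ey,d@ex)
d=plane("top",*T(388,130),.064)-plane("top",*T(439,126),.064);print(d@ey,d@ex)
# phase correlation of near-inner plate corner patch
a0=np.load("side0.npz")["p"];a3=np.load("side3.npz")["p"]
t=cv2.cvtColor(a0[180:212,205:235],cv2.COLOR_RGB2GRAY)
m=cv2.matchTemplate(cv2.cvtColor(a3[165:225,185:250],cv2.COLOR_RGB2GRAY),t,cv2.TM_CCOEFF_NORMED)
_,v,_,l=cv2.minMaxLoc(m);print(v,l[0]+185-205,l[1]+165-180)
p0=plane("side",209,194,.064);d=plane("side",209+l[0]-20,194+l[1]-15,.064)-p0;print(d@ey,d@ex)
E
```

```text
0.03201490229272587 -0.0006126381371056324
0.0304319306586885 -0.003750684803716469
0.03276295063392384 -0.00040360885029465415
0.6267966032028198 -6 -5
0.02895736851328152 -0.0012133183362665002
```

The plate is at about 32 mm with the TCP at +21.4 mm, an offset of about 10.6 mm. I'm aiming for a plate position of about 48 mm, which is +16 mm.

Call:
move_arm(
  increments="1 0.003 0 0 0 0 0;1 0.006 0 0 0 0 0;1 0.009 0 0 0 0 0;1 0.012 0 0 0 0 0;1 0.014 0 0 0 0 0;1 0.016 0 0 0 0 0;1 0.016 0 0 0 0 0",
)

```text
time_s: 5.85
tcp_pos: [0.5416, -0.0405, 0.0366]
ee_rot: [[-0.085, -0.0, -0.996], [0.996, -0.002, -0.085], [-0.002, -1.0, 0.0]]
wrist_force: [1.8, -9.1, -0.5]
gripper_width: 0.004
```

```bash
python3 g.py -.01 .036
python3 - <<'E'
from h import *
from station import capture
p,d=capture("side");crop(p,190,130,350,250,5,"pics/side4.png");np.savez("side4.npz",p=p,d=d)
p,d=capture("top");crop(p,135,135,315,260,4.4,"pics/top4.png")
E
```

```text
t 5.85 shift [-0.0471  0.0007  0.0003] rot [-0.0004  0.002  -0.0023] F [ 1.8 -9.1 -0.5] tcp along y 0.0371 along x 0.0002 0.0365779099220047 0.004059289454516271
```

View pics/side4.png

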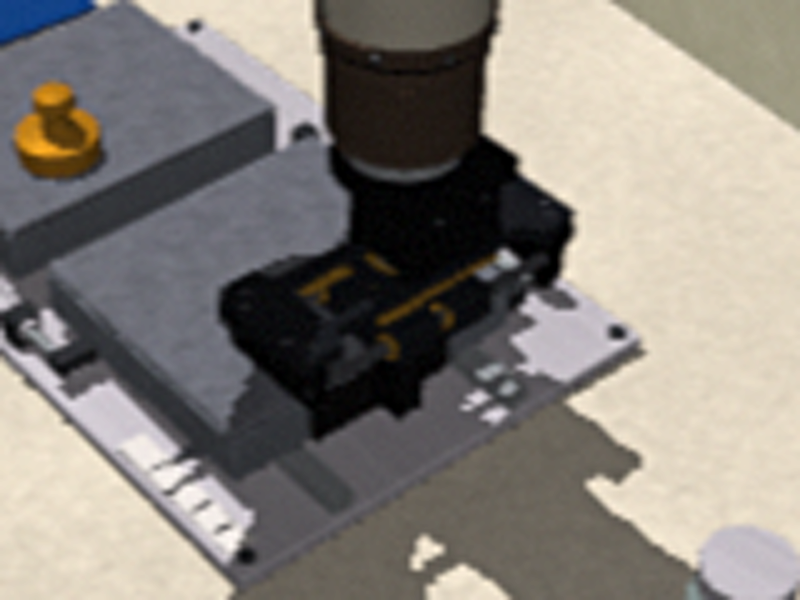

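View pics/top4.png

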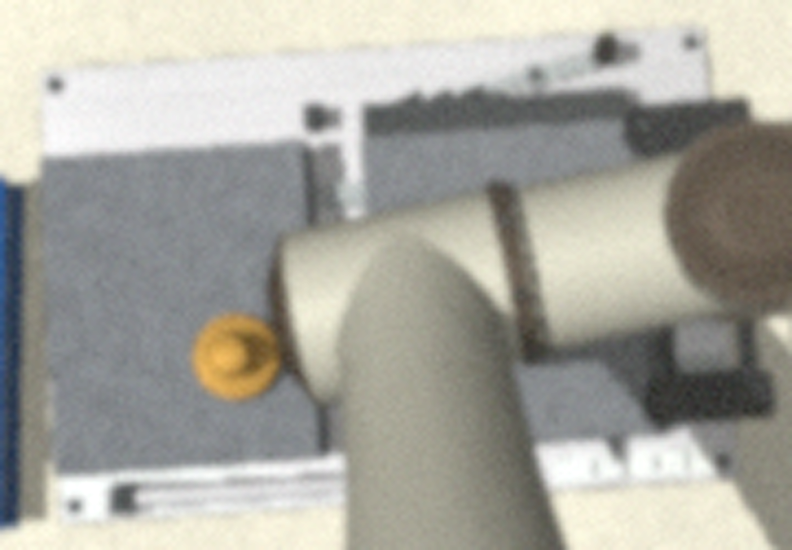

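The plate's inner edge has moved from column 439 to about 364 in the top crop, roughly 48 mm. The pointer at (617,445) is just past the long line at 630, so the plate is past the second tooth and short of the third. I'll back straight off.

Call:
move_arm(
  increments="1 -0.004 0 0 0 0 0;1 -0.008 0 0 0 0 0;1 -0.012 0 0 0 0 0;1 -0.018 0 0 0 0 0;1 -0.028 0 0 0 0 0;1 -0.045 0 0 0 0 0;1 -0.065 0 0 0 0 0;1 -0.085 0 0 0 0 0",
)

```text
time_s: 6.75
tcp_pos: [0.5488, -0.1241, 0.0366]
ee_rot: [[-0.085, 0.0, -0.996], [0.996, 0.0, -0.085], [0.0, -1.0, -0.0]]
wrist_force: [0.3, -0.8, 0.2]
gripper_width: 0.011
```

Call:
move_arm(
  increments="1 0 -0.03 0 0 0 0;1 0 -0.07 0 0 0 0;1 0 -0.11 0 0 0 0;1 0 -0.15 0 0 0 0;1 0 -0.18 0 0 0 0;1 0 -0.18 0 0 0 0;1 0 -0.18 0 0 0 0",
)

```text
time_s: 7.45
tcp_pos: [0.5486, -0.1233, 0.217]
ee_rot: [[-0.084, 0.001, -0.996], [0.996, 0.001, -0.084], [0.001, -1.0, -0.001]]
wrist_force: [0.3, -0.2, -0.2]
gripper_width: 0.008
```

```bash
python3 g.py -.01 .036
python3 - <<'E'
from h import *
from station import capture
p,d=capture("side");crop(p,190,130,350,250,5,"pics/side5.png");np.savez("side5.npz",p=p,d=d)
p,d=capture("top");crop(p,135,135,315,260,4.4,"pics/top5.png");np.savez("top5.npz",p=p,d=d)
E
```

```text
t 7.45 shift [0.0359 0.181  0.0005] rot [0.0014 0.0017 0.0007] F [ 0.3 -0.2 -0.2] tcp along y -0.046 along x 0.0003 0.21701684651313152 0.007889322438662048
```

View pics/side5.png

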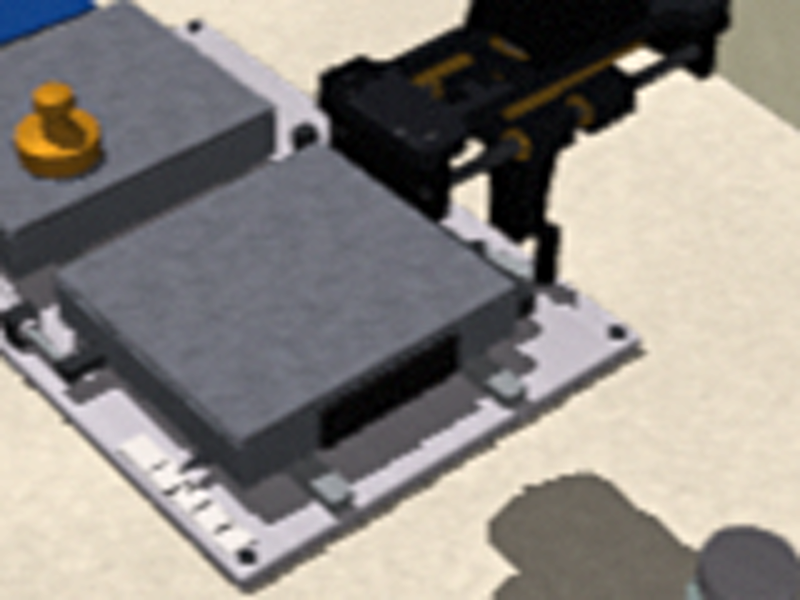

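View pics/top5.png

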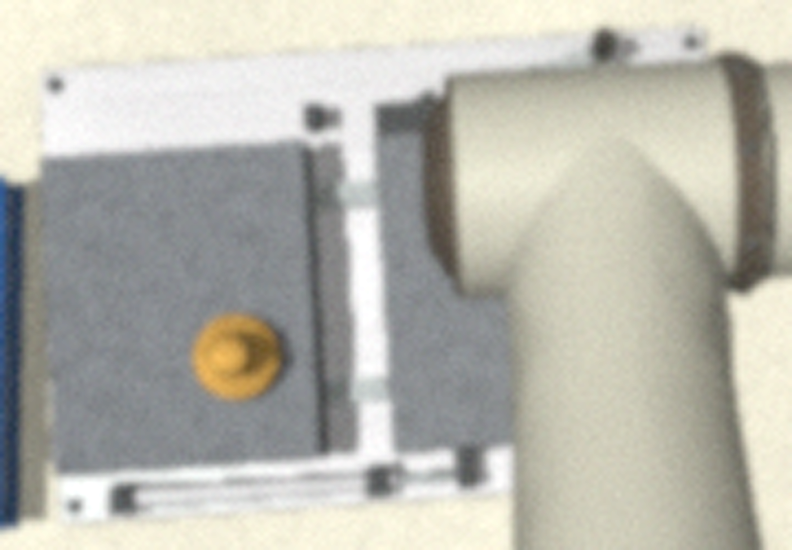

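Run:
```python
from tr import *
pts={}
for n,src in((0,(97,318,505,372,367,458)),(5,(59,282,457,336,321,416))): pts[n]=src
for i,z in((0,.064),(2,.057),(4,.057)):
    d=plane("side",*S(*pts[5][i:i+2]),z)-plane("side",*S(*pts[0][i:i+2]),z);print("side travel",d@ey,d@ex)
d=plane("top",*T(377,130),.064)-plane("top",*T(439,126),.064);print("top travel",d@ey)
# objects unchanged: image difference in side & top
for n,boxes in (("side",dict(weight=(190,145,213,168),book=(133,115,212,150),jar=(325,235,355,268),brush=(255,262,315,310))),("top",dict(weight=(176,204,203,228),book=(82,170,143,260)))):
    a,b=[cv2.cvtColor(np.load(f"{n}{k}.npz")["p"],cv2.COLOR_RGB2GRAY) for k in(0,5)]
    for k,(x,y,X,Y) in boxes.items():
        m=cv2.matchTemplate(b[y-8:Y+8,x-8:X+8],a[y:Y,x:X],cv2.TM_CCOEFF_NORMED);_,v,_,l=cv2.minMaxLoc(m);print(n,k,round(v,3),l[0]-8,l[1]-8)
```

```text
side travel 0.0401832233341831 0.0006301270877968277
side travel 0.039084373514374 -0.0007373081248638253
side travel 0.04024450182454987 0.001073405382282644
top travel 0.0397936703336919
side weight 0.998 0 0
side book 1.0 0 0
side jar 0.6 8 -8
side brush 0.576 -1 0
top weight 0.987 0 0
top book 0.996 0 0
```

Run:
```python
from station import r,sense
print(sense()["time_s"],sense()["wrist_force"]); print(r.finish_job())
```

```text
7.55 [ 0.44997845 -0.42863895  0.64578403]
the job is handed in; nothing more can be done
None
```

The plate is latched at the middle setting, and I handed the job in at 7.55 s. I pushed the rubber pad with closed fingertips to about 48 mm, past the second tooth and short of the third. Then I backed straight off and raised the arm clear.

**Plate position:** after letting go, travel measured 39.1 to 40.2 mm from the side view and 39.8 mm from the top view. The plate held there with nothing touching it.

**Stop pin:** I did not measure its angle. I take it to be down in the notch because the plate stays at 40 mm.

**Contact:** the wrist force was about 9 N at the deepest push and under 1 N after release.

**Objects:**
- **Book and weight:** unmoved in both views.
- **Brush:** its match was weak (score 0.58), but it gave a shift of only 1 pixel.
- **Jar:** the automatic match failed (score 0.6), probably because of the arm's shadow. By eye it stands where it was, and I planned the path to stay clear of it.

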